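# Start the closing screw of a pressure vessel and hold it

## Robot

A 6-joint arm with a two-finger parallel gripper is mounted at the origin on the work surface. World frame = base frame: x ahead of the robot, y to its left, z up, the work surface at z = 0. Lengths are in m, angles in degrees, forces in N, time in s.
With the tool pointing down it reaches from about 0.3 to 0.85 m from the base axis. Payload 4.2 kg.
Tool frame: the origin (TCP) lies on the mounting face of the last link; the fingertips stand 191 mm ahead of it and the grasp point (between the pads) lies 172 mm ahead of it (arm.finger_overhang is the distance from the TCP to the fingertips, in m); z points along the fingers, x is the direction in which the jaws open and shut, and the axes are right-handed (so a half turn about z gives the same grasp; the last joint's range is limited). The gripper opens to 91 mm and grips with 3 to 60 N. Pads are 32 mm wide; open, the fingers measure 118 mm over their backs; the gripper's body (76 mm by 178 mm) begins 60 mm behind the grasp point.
Start: joints at [-69.958, 18.312, 89.639, -0, 72.044, -1.146], TCP at [0.208, -0.536, 0.405] pointing down, gripper open.
Joint ranges: [-177.97, 177.97], [-48.28, 115.42], [12.27, 149.76], [-77.06, 257.06], [2.81, 150.46], [-146.56, 146.56]. Speed limits (degrees/s): [147.25, 147.25, 180, 180, 180, 180].

## Interface

Orientations are given as a 3x3 rotation matrix whose columns are the frame's x, y, z axes.
In Python, from rig import arm gives the robot as it stands.
- The arm moves only by the tool carry_out, never from a script. Its argument "motion" is a list that holds one entry, the list of rows, each a list of 5 numbers: the shift along the tool's x, y, z in mm, then the turn about the tool's z in rad, then the opening, from 0 (shut) to 1 (fully open). In form: [[[tx, ty, tz, roll, gripper], ...]]. A call has 1 to 20 rows; each row shifts and turns the commanded pose from where the row before left it, along the tool's axes as they then stand; what a row does not reach is not made up. A row lasts 1/8 s, in which the tool goes at most 62.5 mm and 10.7 degrees, less where a joint would pass 70% of its speed; a pose out of reach is approached as far as the arm can. A call with a gripper value outside its range is refused whole. The fingers move at their own pace and stop on an object; "force" is the grip in N (left out, the last holds). Time passes only in rows, so rows that do not move let the fingers close. It gives the time, the measured TCP pose, the force and the opening at its end, in the units of the state.
- arm.get_obs(): the state, without advancing time (a new reading comes with each control period).
- arm.camera(name): name is "scene" or "side" or "wrist"; returns a dict with "color" (420x560x3 uint8, blue, green, red), "depth" (420x560 float32, m along the optical axis (not along the pixel's ray), 0 where there is no reading), "fx", "fy", "cx", "cy" (pixels), "rvec" (rotation vector, rad) and "tvec" (3), from world to camera coordinates, as OpenCV has them; the wrist camera has in their place "hand_eye" (4x4, takes a point from camera to tool coordinates, whose origin is the TCP and whose axes are the tool frame's). Camera axes: x right, y down, z forward; pixel columns grow to the right and rows downward; lengths in m; the calibration is good to about 2 mm. A picture is of the moment at which its call begins: read the wrist's pose just before it.
- arm.hand_in(): hands the job in, once; it reports no verdict.
The state is a dict: "clock": time; "q": joint angles; "qd": joint speeds; "joint_torque": joint torques, N m; "tcp_pos": TCP position; "tcp_rot": TCP orientation; "wrist_force": force on the tool from outside, world axes, zero at the start; "moment": the same for the moment, N m; "grip_width": opening from 0.0 (shut) to 1.0 (fully open).
Only numpy, scipy, OpenCV 4.12 (cv2) and the standard library are available. Lean on these libraries where they do the work, as an engineer would, in place of code of your own. Each camera call takes 0.05 s, during which the arm holds its last target. There are 200 camera calls.

## Task

Start the closing screw of the small steel pressure vessel without crossing the thread: take the crank on top of its frame by the upright black handle, turn it backward (anticlockwise seen from above) until the screw drops into the thread, then turn it forward (clockwise) one full turn from there. Finish while still holding the handle at that point, with the crank at rest - do not let go - and leave the other things on the bench where they are.

Things in the scene. Friction and masses are not known exactly. Their poses are not given: they have to be found in the camera images.
- handle: upright round black handle of the crank, 25 mm in diameter and 52 mm tall, plain plastic, spinning freely on its pin; it is carried round with the crank but does not move up or down. Origin at the middle of its foot, z up. Its foot is 194 mm above the bench, 2 mm above the flat crank arm (20 mm wide, 10 mm thick).
- handle_center (a point): centre of the handle, half-way up it (220 mm above the bench), where it is gripped from above. It goes round a level circle of 62 mm radius about the crank's axis.
- crank_axis (a point): point on the crank's upright axis at the top of its hub, 196 mm above the bench. The crank sits on the bridge of a white steel frame (base 130 x 200 mm, two columns, bridge 162 to 176 mm above the bench) over the vessel. The frame is fixed to the bench, its place and yaw differ each time, and the crank may point any way.
- crank (a joint): turning angle of the crank in rad; it grows as the crank turns forward (clockwise seen from above) and counts on through whole turns (limits +-25). Stiff: it stays where it is left; about 2 to 3 N at the handle turn it.
- screw (a joint): depth of the screw in m, growing downward. It turns with the crank but slides in the hub and sinks by its weight. Right-hand thread, 0.009 m per turn. It starts on the thread at 0.001 to 0.004, some 0.8 to 2.8 rad short of the drop. Turned backward it climbs to near 0, then in 0.2 s drops to about 0.009; one turn forward from there it stands at 0.018. Turned back after the drop it climbs again.
- screw_head (a point): middle of the top face of the screw's steel hexagon head (34 mm across, 12 mm thick), on the crank's axis, 236 mm above the bench when the depth is 0; it sinks with the screw, so the drop can be seen as the gap between head and hub (26 mm at depth 0) shrinking by 9 mm.
- beaker_mid (a point): glass beaker, 70 mm wide, 90 mm tall, near the frame; origin half-way up
- jar_mid (a point): low amber jar with black cap, 58 mm wide, 75 mm tall, near the frame; origin half-way up
- wrench_grip (a point): steel wrench, 150 mm long, lying near the frame; point on its handle
- dish_mid (a point): white dish, 84 mm wide, 22 mm tall, near the frame; origin half-way up
- washbottle_mid (a point): white wash bottle, 160 mm tall, on the left side of the bench; origin half-way up
- reagent_mid (a point): amber reagent bottle, 200 mm tall, on the right side of the bench; origin half-way up
Things that resemble listed ones, but are neither listed nor needed, are in the scene too. Leave any brown or turquoise look-alike of the part that bears handle alone.

How it is judged:
By the outcome, as a careful person would: the job done as asked, in the order asked, and still so for the second after the job is handed in, while the arm keeps its last pose, push and grip.
It also fails if it takes over 59 s, if anything falls off the work surface, if the arm or the gripper's body presses on something with over 40 N, if the wrist force passes 120 N, or if a joint passes its speed limit or range.

## Working session

There is one attempt and no reset: what is moved stays moved. The work goes in short steps, Python scripts to look and compute and a tool call to move; the robot and the scene stay as the last step left them, time stands still between calls to the robot, and variables do not carry over. Pictures are saved under pics/ and viewed, about 8 in all and at most 12, crops included, and the job is handed in when it is done.

Besides the shell and the picture viewer there is one more tool, called after ">>>" by a JSON object that holds its "op" and its "data". carry_out: Moves the arm, as the interface text tells. Its arguments: {"type":"object","properties":{"motion":{"type":"array"},"force":{"type":"number"}},"required":["motion"]}

```bash
mkdir -p pics; ls; cat > h.py <<'E'
import numpy as np, cv2
from rig import arm
def Rt(c): return cv2.Rodrigues(np.array(c["rvec"],float))[0], np.array(c["tvec"],float).ravel()
def cloud(c):
    R,t=Rt(c); d=c["depth"]; v,u=np.mgrid[:d.shape[0],:d.shape[1]]
    P=np.stack([(u-c["cx"])/c["fx"]*d,(v-c["cy"])/c["fy"]*d,d],-1)
    W=(P-t)@R; W[d==0]=np.nan; return W
def ray(c,u,v,z):
    R,t=Rt(c); o=-R.T@t; r=R.T@np.array([(u-c["cx"])/c["fx"],(v-c["cy"])/c["fy"],1]); return o+r*(z-o[2])/r[2]
E
python3 - <<'E'
from h import *
for n in("scene","side"):
    c=arm.camera(n); cv2.imwrite(f"pics/{n}0.png",c["color"]); np.save(f"{n}0.npy",c,allow_pickle=True)
    R,t=Rt(c); print(n,-R.T@t,c["fx"])
E
```

```text
pics
scene [1.07077542 0.37799727 1.19225578] 402.44013878575294
side [0.03466193 0.90413898 0.95645653] 538.3280463502007
```

View pics/scene0.png

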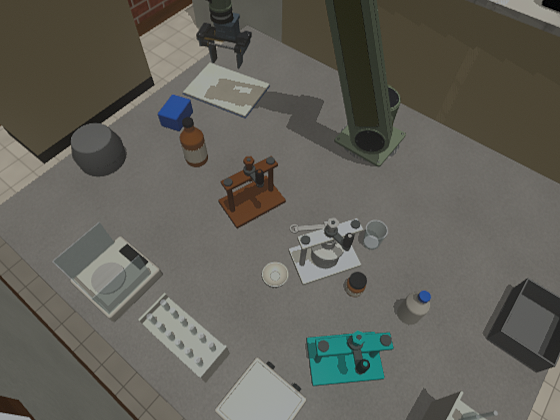

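View pics/side0.png

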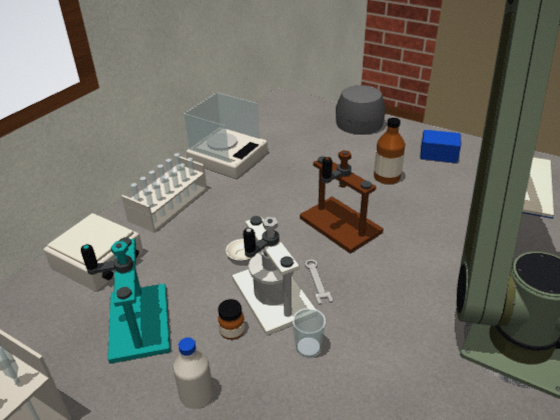

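The white frame is at scene (325,250) and side (270,265). Its black handle is at about scene (349,241) and side (249,240), and the screw head is at about scene (332,226) and side (270,225).

```bash
python3 - <<'E'
from h import *
S={}
for n,b,k in(("scene",(280,200,400,290),1),("side",(215,200,345,330),1)):
    c=np.load(f"{n}0.npy",allow_pickle=True).item(); W=cloud(c); x0,y0,x1,y1=b
    w=W[y0:y1,x0:x1].reshape(-1,3); col=c["color"][y0:y1,x0:x1].reshape(-1,3).astype(int)
    dark=col.max(1)<60
    m=dark&(w[:,2]>.2)&(w[:,2]<.255); print(n,"handle n",m.sum(),np.nanmedian(w[m],0),np.nanmin(w[m],0),np.nanmax(w[m],0))
    m=dark&(w[:,2]>.238)&(w[:,2]<.255); print(" handle top",m.sum(),np.nanmean(w[m],0))
    m=(~dark)&(w[:,2]>.215)&(w[:,2]<.245); print(" head",m.sum(),np.nanmean(w[m],0),np.nanpercentile(w[m][:,2],[10,50,90]))
    m=(w[:,2]>.155)&(w[:,2]<.18)&(col.min(1)>150); q=w[m][:,:2]; print(" bridge",len(q),cv2.minAreaRect(q.astype(np.float32)))
    S[n]=cv2.resize(c["color"][y0:y1,x0:x1],None,fx=4,fy=4,interpolation=cv2.INTER_CUBIC)
a,b=S["scene"],S["side"]; H=max(len(a),len(b)); 
im=np.hstack([cv2.copyMakeBorder(i,0,H-len(i),0,0,cv2.BORDER_CONSTANT) for i in(a,b)])
im=cv2.resize(im,None,fx=.78,fy=.78); cv2.imwrite("pics/crop1.png",im); print(im.shape)
E
```

```text
scene handle n 108 [0.55818843 0.21989645 0.23425334] [0.53885052 0.1484144  0.20080909] [0.56355653 0.22963645 0.24900162]
 handle top 45 [0.55395999 0.21883465 0.24411129]
 head 112 [0.54027449 0.16231729 0.23213144] [0.22663353 0.23246451 0.23646799]
 bridge 393 ((0.5363361239433289, 0.15723994374275208), (0.038680098950862885, 0.18864844739437103), 58.022308349609375)
side handle n 221 [0.54103221 0.2267627  0.22694023] [0.53370036 0.211968   0.20002112] [0.55779276 0.23365933 0.25095377]
 handle top 66 [0.5439571  0.22454804 0.24388082]
 head 182 [0.53239287 0.16548576 0.23195232] [0.22415185 0.23320142 0.23655275]
 bridge 543 ((0.5339572429656982, 0.15882864594459534), (0.04197545349597931, 0.1881886124610901), 57.9612922668457)
(406, 780, 3)
```

View pics/crop1.png

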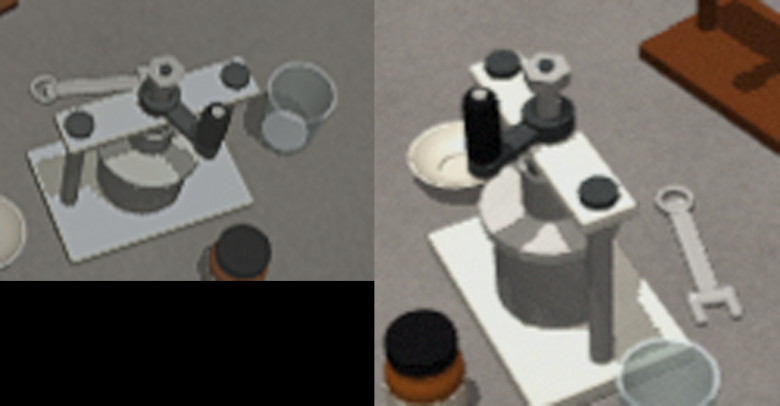

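In the crops, the handle top centre is at scene (349.6,234.6) and side (249.5,230). The head top is at scene (333,222) and side (270,221). Nothing tall stands around the crank circle. Next I refine these points and plan the approach.

```bash
python3 - <<'E'
from h import *
P={"scene":((349.6,234.9),(333.2,222.4)),"side":((249.5,230.3),(270.3,221.2))}
for n in P:
    c=np.load(f"{n}0.npy",allow_pickle=True).item()
    print(n,"handle",ray(c,*P[n][0],.246),"head",ray(c,*P[n][1],.2335))
o=arm.get_obs(); print(o["tcp_pos"],o["tcp_rot"],o["clock"])
E
```

```text
scene handle [0.54721607 0.21637804 0.246     ] head [0.53582696 0.15753941 0.2335    ]
side handle [0.54677626 0.21639267 0.246     ] head [0.53421708 0.15669202 0.2335    ]
[ 0.20778228 -0.53599368  0.40399947] [[ 3.61445964e-01 -9.32392893e-01 -5.56140869e-04]
 [-9.32391771e-01 -3.61446392e-01  1.44633322e-03]
 [-1.54956592e-03 -4.23013375e-06 -9.99998799e-01]] 0.1
```

>>> {"op": "carry_out", "data": {"motion": [[[0,0,-50,0,1],[0,0,-60,0,1],[-34,-34.6,0,0,1],[-34,-34.6,0,0,1],[-34,-34.6,0,0,1],[-34,-34.6,0,0,1],[-34,-34.6,0,0,1],[-34,-34.6,0,0,1],[-34,-34.6,0,0,1],[-34,-34.6,0,0,1],[-34,-34.6,0,0,1],[-34,-34.6,0,0,1],[-34,-34.6,0,0,1],[-34,-34.6,0,0,1],[-34,-34.6,0,0,1],[-34,-34.6,0,0,1],[-34,-34.6,0,0,1],[-34,-34.6,0,0,1],[-34,-34.6,0,0,1]]]}}

```text
clock: 2.48
tcp_pos: [0.5478, 0.217, 0.5142]
tcp_rot: [[0.362, -0.932, -0.001], [-0.932, -0.362, -0.001], [0.0, 0.001, -1.0]]
wrist_force: [0.1, -0.9, 1.1]
grip_width: 1.002
```

>>> {"op": "carry_out", "data": {"motion": [[[0,0,0,-0.143,1],[0,0,0,-0.143,1],[0,0,0,-0.143,1],[0,0,0,-0.143,1],[0,0,0,-0.143,1],[0,0,0,-0.143,1],[0,0,0,-0.143,1],[0,0,0,0,1]]]}}

```text
clock: 3.48
tcp_pos: [0.5474, 0.2154, 0.5142]
tcp_rot: [[0.98, -0.2, -0.001], [-0.2, -0.98, -0.0], [-0.001, 0.001, -1.0]]
wrist_force: [-0.4, 0.9, -0.4]
grip_width: 1.002
```

```bash
python3 - <<'E'
from h import *
o=arm.get_obs(); c=arm.camera("wrist"); cv2.imwrite("pics/w1.png",c["color"])
R=o["tcp_rot"];p=np.array(o["tcp_pos"]); print(p,np.round(R,4),o["clock"],o["q"])
print("shift mm",R.T@(np.array([.547,.2164,.222+.172])-p)*1e3)
H=np.array(c["hand_eye"]); print(H.round(3),c["fx"])
d=c["depth"]; v,u=np.mgrid[:420,:560]; Q=np.stack([(u-c["cx"])/c["fx"]*d,(v-c["cy"])/c["fy"]*d,d],-1)@H[:3,:3].T+H[:3,3]
W=Q@np.array(R).T+p; m=(d>0)&(W[...,2]>.24)&(W[...,2]<.256)&(np.hypot(W[...,0]-.547,W[...,1]-.216)<.03); print("handle top wrist",m.sum(),W[m].mean(0) if m.any() else 0)
m=(d>0)&(W[...,2]>.224)&(W[...,2]<.24)&(np.hypot(W[...,0]-.535,W[...,1]-.157)<.025); print("head",m.sum(),W[m].mean(0) if m.any() else 0, u[m].mean(),v[m].mean())
E
```

```text
[0.54735471 0.21542355 0.51424415] [[ 9.797e-01 -2.003e-01 -9.000e-04]
 [-2.003e-01 -9.797e-01 -4.000e-04]
 [-8.000e-04  6.000e-04 -1.000e+00]] 3.475 [ 2.03641287e+01  1.70128845e+01  7.60018280e+01 -4.64703163e-03
  8.70411147e+01  3.19201954e+01]
shift mm [ -0.44882453  -0.95581413 120.24400237]
[[ 1.     0.    -0.    -0.001]
 [-0.     0.969  0.246 -0.069]
 [ 0.    -0.246  0.969  0.02 ]
 [ 0.     0.     0.     1.   ]] 350.2099094655445
handle top wrist 806 [0.54801012 0.21988594 0.245572  ]
head 279 [0.53745693 0.16993176 0.23048003] 287.76702508960574 269.1182795698925
```

View pics/w1.png

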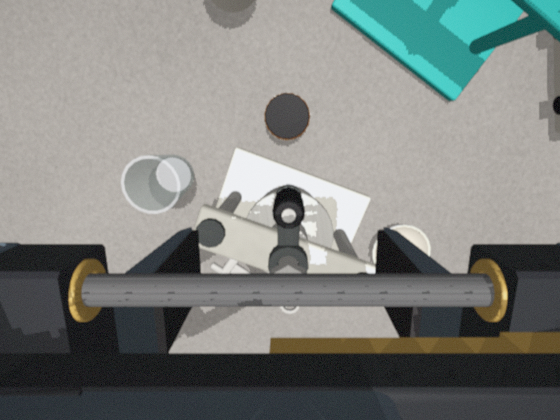

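The wrist view shows the handle centred at (289,213) between the jaws, with a clear way down.

>>> {"op": "carry_out", "data": {"motion": [[[0,-1,30,0,1],[0,0,30,0,1],[0,0,30,0,1],[0,0,20,0,1],[0,0,10,0,1],[0,0,0,0,0.5],[0,0,0,0,0.1],[0,0,0,0,0.1],[0,0,0,0,0.1],[0,0,0,0,0.1],[0,0,0,0,0.1]]], "force": 30}}

```text
clock: 4.9
tcp_pos: [0.5475, 0.2164, 0.3948]
tcp_rot: [[0.98, -0.199, 0.0], [-0.199, -0.98, -0.0], [0.0, 0.0, -1.0]]
wrist_force: [-0.7, -0.0, -0.6]
grip_width: 0.376
```

```bash
cat > look.py <<'E'
from h import *
import sys
A=np.array([.535,.157])
o=arm.get_obs(); k=sys.argv[1]; p=np.array(o["tcp_pos"]); g=p-np.array([0,0,.172])
d=p[:2]-A; th=np.degrees(np.arctan2(d[1],d[0]))
print("t",o["clock"],"tcp",p.round(4),"ang",th.round(2),"r",np.hypot(*d).round(4),"grip",o["grip_width"],"F",np.round(o["wrist_force"],1))
S=[]
for n in("scene","side"):
    c=arm.camera(n); np.save(f"{n}_{k}.npy",c,allow_pickle=True); W=cloud(c); R,t=Rt(c)
    q=R@np.array([*A,.232])+t; u,v=int(c["fx"]*q[0]/q[2]+c["cx"]),int(c["fy"]*q[1]/q[2]+c["cy"])
    m=(np.hypot(W[...,0]-A[0],W[...,1]-A[1])<.016)&(W[...,2]>.205)&(W[...,2]<.245)
    z=W[m][:,2]; print(n,u,v,"head px",m.sum(),"z p50,75,90",np.round(np.percentile(z,[50,75,90])*1e3,1) if m.any() else None)
    S.append(cv2.resize(c["color"][v-32:v+32,u-32:u+32],(380,380),interpolation=cv2.INTER_CUBIC))
cv2.imwrite(f"pics/l{k}.png",np.hstack(S))
E
python3 look.py 1
```

```text
t 4.9 tcp [0.5475 0.2164 0.3948] ang 78.06 r 0.0607 grip 0.37637942805939334 F [-0.7 -0.  -0.6]
scene 333 222 head px 32 z p50,75,90 [232.3 234.1 234.9]
side 269 221 head px 0 z p50,75,90 None
```

View pics/l1.png

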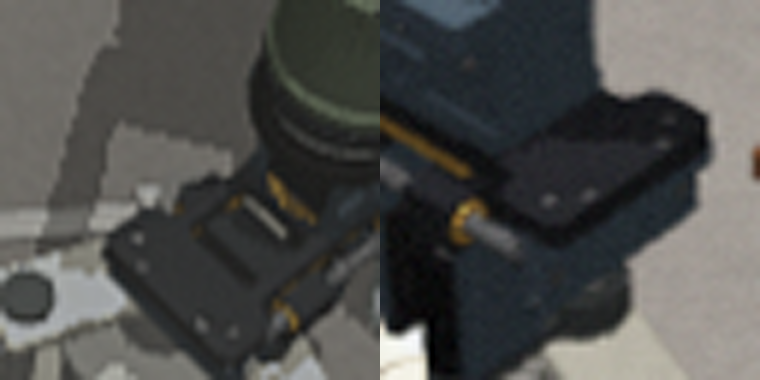

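The gripper mostly hides the head from here. Scene depth still puts the head top at about 234 mm, so the depth is about 2 mm. I finish closing, then turn backward with the tool rolling along, so the jaws stay tangential and the scene camera gets a clear view.

>>> {"op": "carry_out", "data": {"motion": [[[0,0,0,0,0.1],[0,0,0,0,0.1],[0,0,0,0,0.1],[0,0,0,0,0.1],[-3.7,0.1,0,-0.06,0.1],[-3.7,0.1,0,-0.06,0.1],[-7.4,0.45,0,-0.12,0.1],[-7.4,0.45,0,-0.12,0.1],[-7.4,0.45,0,-0.12,0.1],[0,0,0,0,0.1],[0,0,0,0,0.1]]]}}

```text
clock: 6.38
tcp_pos: [0.5181, 0.2151, 0.3947]
tcp_rot: [[0.962, 0.275, -0.001], [0.275, -0.962, -0.001], [-0.001, 0.0, -1.0]]
wrist_force: [-1.3, -1.6, 0.4]
grip_width: 0.268
```

```bash
python3 look.py 2
```

```text
t 6.375 tcp [0.5181 0.2151 0.3947] ang 106.24 r 0.0605 grip 0.2676967333014352 F [-1.3 -1.6  0.4]
scene 333 222 head px 94 z p50,75,90 [232.8 234.8 235.6]
side 269 221 head px 4 z p50,75,90 [234.3 234.8 235. ]
```

>>> {"op": "carry_out", "data": {"motion": [[[-6.2,0.3,0,-0.1,0.1],[-6.2,0.3,0,-0.1,0.1],[0,0,0,0,0.1],[0,0,0,0,0.1]]]}}

```text
clock: 6.98
tcp_pos: [0.507, 0.2106, 0.3947]
tcp_rot: [[0.888, 0.46, 0.0], [0.46, -0.888, -0.0], [0.0, 0.001, -1.0]]
wrist_force: [1.8, -1.4, -0.5]
grip_width: 0.271
```

```bash
python3 look.py 3
```

```text
t 6.975 tcp [0.507  0.2106 0.3947] ang 117.6 r 0.0604 grip 0.27084233537859786 F [ 1.8 -1.4 -0.5]
scene 333 222 head px 91 z p50,75,90 [233.5 234.3 235.9]
side 269 221 head px 71 z p50,75,90 [234.2 236.  237.2]
```

View pics/l3.png

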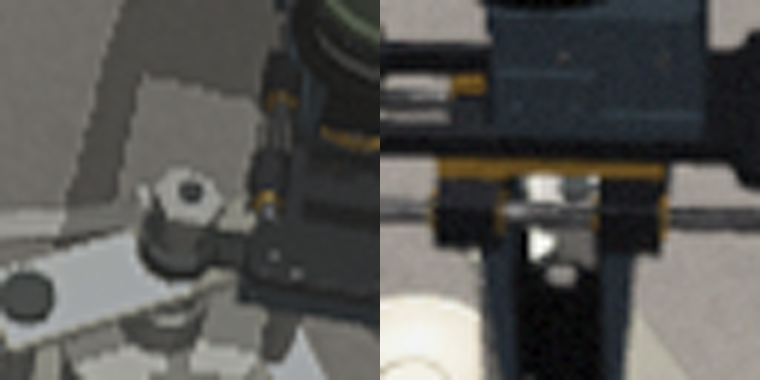

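The scene view shows the head in full at about crop (190,195), with the crank following. I continue in small steps, watching the head height.

>>> {"op": "carry_out", "data": {"motion": [[[-6.2,0.3,0,-0.1,0.1],[-6.2,0.3,0,-0.1,0.1],[0,0,0,0,0.1],[0,0,0,0,0.1]]]}}

```text
clock: 7.58
tcp_pos: [0.4966, 0.2036, 0.3947]
tcp_rot: [[0.779, 0.628, 0.001], [0.628, -0.779, -0.001], [-0.0, 0.001, -1.0]]
wrist_force: [3.9, -3.6, -0.5]
grip_width: 0.267
```

```bash
python3 look.py 4
```

```text
t 7.575 tcp [0.4966 0.2036 0.3947] ang 129.46 r 0.0604 grip 0.26703810092016916 F [ 3.9 -3.6 -0.5]
scene 333 222 head px 90 z p50,75,90 [234.  235.2 236.5]
side 269 221 head px 79 z p50,75,90 [232.9 236.1 237.9]
```

>>> {"op": "carry_out", "data": {"motion": [[[-6.2,0.3,0,-0.1,0.1],[0,0,0,0,0.1],[0,0,0,0,0.1]]]}}

```text
clock: 8.05
tcp_pos: [0.4921, 0.1995, 0.3947]
tcp_rot: [[0.711, 0.703, 0.001], [0.703, -0.711, -0.001], [0.0, 0.001, -1.0]]
wrist_force: [5.4, -3.4, -1.4]
grip_width: 0.265
```

```bash
python3 look.py 5
```

```text
t 8.05 tcp [0.4921 0.1995 0.3947] ang 135.25 r 0.0604 grip 0.26489027431059836 F [ 5.4 -3.4 -1.4]
scene 333 222 head px 90 z p50,75,90 [233.5 235.2 236.5]
side 269 221 head px 34 z p50,75,90 [234.5 236.2 237.5]
```

>>> {"op": "carry_out", "data": {"motion": [[[-6.2,0.8,0,-0.1,0.1],[0,0,0,0,0.1],[0,0,0,0,0.1]]]}}

```text
clock: 8.52
tcp_pos: [0.4882, 0.1948, 0.3948]
tcp_rot: [[0.638, 0.77, 0.001], [0.77, -0.638, -0.0], [0.001, 0.001, -1.0]]
wrist_force: [3.7, -2.3, -2.0]
grip_width: 0.267
```

```bash
python3 look.py 6
```

```text
t 8.525 tcp [0.4882 0.1948 0.3948] ang 141.05 r 0.0602 grip 0.26736106573871726 F [ 3.7 -2.3 -2. ]
scene 333 222 head px 89 z p50,75,90 [233.5 235.2 236.9]
side 269 221 head px 4 z p50,75,90 [235.  235.4 235.8]
```

>>> {"op": "carry_out", "data": {"motion": [[[-6.2,0.5,0,-0.1,0.1],[0,0,0,0,0.1],[0,0,0,0,0.1]]]}}

```text
clock: 9.0
tcp_pos: [0.4847, 0.1898, 0.3947]
tcp_rot: [[0.558, 0.83, 0.001], [0.83, -0.558, 0.0], [0.001, 0.001, -1.0]]
wrist_force: [3.7, -3.7, -1.7]
grip_width: 0.264
```

```bash
python3 look.py 7
```

```text
t 9.0 tcp [0.4847 0.1898 0.3947] ang 146.93 r 0.0601 grip 0.26444424631349095 F [ 3.7 -3.7 -1.7]
scene 333 222 head px 92 z p50,75,90 [233.5 234.6 237.3]
side 269 221 head px 10 z p50,75,90 [211.7 225.3 230.6]
```

>>> {"op": "carry_out", "data": {"motion": [[[-6.2,0.5,0,-0.1,0.1],[0,0,0,0,0.1],[0,0,0,0,0.1]]]}}

```text
clock: 9.48
tcp_pos: [0.4817, 0.1845, 0.3947]
tcp_rot: [[0.472, 0.881, 0.001], [0.881, -0.472, 0.001], [0.001, 0.001, -1.0]]
wrist_force: [5.2, -1.7, -2.8]
grip_width: 0.267
```

```bash
python3 look.py 8
```

```text
t 9.475 tcp [0.4817 0.1845 0.3947] ang 152.73 r 0.06 grip 0.26693013902991763 F [ 5.2 -1.7 -2.8]
scene 333 222 head px 88 z p50,75,90 [234.  235.8 237.6]
side 269 221 head px 18 z p50,75,90 [225.2 231.9 233.8]
```

>>> {"op": "carry_out", "data": {"motion": [[[-6.2,0.5,0,-0.1,0.1],[0,0,0,0,0.1],[0,0,0,0,0.1]]]}}

```text
clock: 9.95
tcp_pos: [0.4792, 0.1789, 0.3947]
tcp_rot: [[0.382, 0.924, 0.001], [0.924, -0.382, 0.001], [0.001, 0.001, -1.0]]
wrist_force: [4.0, -1.3, -2.6]
grip_width: 0.268
```

```bash
python3 look.py 9
```

```text
t 9.95 tcp [0.4792 0.1789 0.3947] ang 158.58 r 0.0599 grip 0.2675875759536421 F [ 4.  -1.3 -2.6]
scene 333 222 head px 90 z p50,75,90 [234.6 236.1 237.1]
side 269 221 head px 11 z p50,75,90 [226.8 228.2 229.7]
```

>>> {"op": "carry_out", "data": {"motion": [[[-6.2,0.5,0,-0.1,0.1],[0,0,0,0,0.1],[0,0,0,0,0.1]]]}}

```text
clock: 10.42
tcp_pos: [0.4773, 0.173, 0.3948]
tcp_rot: [[0.288, 0.958, 0.002], [0.958, -0.288, 0.001], [0.002, 0.001, -1.0]]
wrist_force: [5.0, -0.8, -3.2]
grip_width: 0.267
```

```bash
python3 look.py 10
```

```text
t 10.425 tcp [0.4773 0.173  0.3948] ang 164.48 r 0.0599 grip 0.2671170055204261 F [ 5.  -0.8 -3.2]
scene 333 222 head px 95 z p50,75,90 [234.  235.3 236.6]
side 269 221 head px 1 z p50,75,90 [224.9 224.9 224.9]
```

>>> {"op": "carry_out", "data": {"motion": [[[-6.2,0.5,0,-0.1,0.1],[0,0,0,0,0.1],[0,0,0,0,0.1]]]}}

```text
clock: 10.9
tcp_pos: [0.4761, 0.167, 0.3947]
tcp_rot: [[0.191, 0.982, 0.002], [0.982, -0.191, 0.002], [0.002, 0.001, -1.0]]
wrist_force: [4.9, -0.6, -2.3]
grip_width: 0.265
```

```bash
python3 look.py 11
```

```text
t 10.9 tcp [0.4761 0.167  0.3947] ang 170.34 r 0.0598 grip 0.2650582521664634 F [ 4.9 -0.6 -2.3]
scene 333 222 head px 92 z p50,75,90 [234.6 236.4 237.4]
side 269 221 head px 0 z p50,75,90 None
```

>>> {"op": "carry_out", "data": {"motion": [[[-6.2,0.5,0,-0.1,0.1],[0,0,0,0,0.1],[0,0,0,0,0.1]]]}}

```text
clock: 11.38
tcp_pos: [0.4754, 0.1609, 0.3948]
tcp_rot: [[0.092, 0.996, 0.002], [0.996, -0.092, 0.002], [0.002, 0.002, -1.0]]
wrist_force: [4.6, -0.7, -2.9]
grip_width: 0.266
```

```bash
python3 look.py 12
```

```text
t 11.375 tcp [0.4754 0.1609 0.3948] ang 176.28 r 0.0597 grip 0.2659521566981869 F [ 4.6 -0.7 -2.9]
scene 333 222 head px 91 z p50,75,90 [233.9 235.4 236.4]
side 269 221 head px 4 z p50,75,90 [207.5 207.7 207.7]
```

>>> {"op": "carry_out", "data": {"motion": [[[-6.2,0.5,0,-0.1,0.1],[0,0,0,0,0.1],[0,0,0,0,0.1]]]}}

```text
clock: 11.85
tcp_pos: [0.4753, 0.1547, 0.3947]
tcp_rot: [[-0.008, 1.0, 0.002], [1.0, 0.008, 0.002], [0.002, 0.002, -1.0]]
wrist_force: [5.5, -0.6, -3.8]
grip_width: 0.268
```

```bash
python3 look.py 13
```

```text
t 11.85 tcp [0.4753 0.1547 0.3947] ang -177.75 r 0.0597 grip 0.26845314666618914 F [ 5.5 -0.6 -3.8]
scene 333 222 head px 85 z p50,75,90 [225.6 227.2 228.6]
side 269 221 head px 16 z p50,75,90 [207.5 215.6 216.5]
```

The head dropped by about 9 mm, from 235.5 to 227 mm, between azimuth 176° and 182°. I check this in a picture and fit the circle from the tracked positions.

```bash
python3 - <<'E'
from h import *
P=np.array([[.5181,.2151],[.507,.2106],[.4966,.2036],[.4921,.1995],[.4882,.1948],[.4847,.1898],[.4817,.1845],[.4792,.1789],[.4773,.173],[.4761,.167],[.4754,.1609],[.4753,.1547]])
s=np.linalg.lstsq(np.c_[2*P,np.ones(12)],(P**2).sum(1),rcond=None)[0]; r=np.sqrt(s[2]+s[0]**2+s[1]**2); print("axis",s[:2],"r",r, "res",(np.hypot(*(P-s[:2]).T)-r).round(4))
d=P-s[:2]; print(np.degrees(np.arctan2(d[:,1],d[:,0])).round(1))
o=arm.get_obs(); R=o["tcp_rot"]; print(R.round(4),o["q"])
np.save("R.npy",R)
a,b=[cv2.imread(f"pics/l{k}.png")[:,:380] for k in(12,13)]; cv2.imwrite("pics/drop.png",np.hstack([a,b]))
E
```

```text
axis [0.53531757 0.157675  ] r 0.06001034259276237 res [-0.0001  0.      0.0001  0.0001 -0.     -0.0001 -0.0001 -0.     -0.
 -0.0001 -0.      0.0001]
[ 106.7  118.1  130.1  135.9  141.8  147.6  153.4  159.3  165.2  171.1
  176.9 -177.2]
[[-0.0082  1.      0.0017]
 [ 1.      0.0082  0.0016]
 [ 0.0016  0.0017 -1.    ]] [ 1.66903141e+01  1.19270346e+01  1.00095911e+02  6.23091216e-02
  6.78570563e+01 -7.38053181e+01]
```

View pics/drop.png

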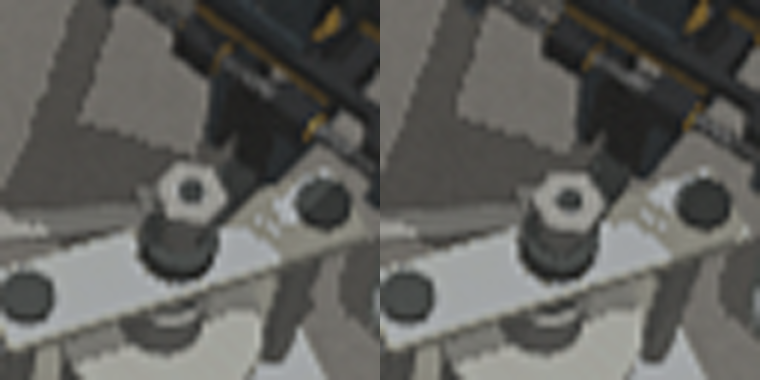

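The picture confirms the drop: the gap between head and hub is clearly shorter on the right. Next I work out the forward circle with the tool orientation fixed (the handle spins on its pin) for one turn plus 0.05 rad, since the drop came within the last 0.1 rad step.

```bash
python3 - <<'E'
import numpy as np
R=np.load("R.npy"); ph=np.radians(182.8); r=60.5
th=np.r_[0,.05,np.arange(1,42)*.15,6.25,6.30,6.333]; th=np.unique(th.round(4)); a=ph-th
W=np.c_[r*np.cos(a),r*np.sin(a),0*a]; T=W@R; T=(T-T[0]).round(1); D=np.diff(T,axis=0).round(1)
print(len(D))
for i in range(0,len(D),15): print([[float(x),float(y),0,0,.1] for x,y,_ in D[i:i+15]], "az",np.degrees(a[min(i+15,len(a)-1)]))
E
```

```text
45
[[3.0, -0.0, 0, 0, 0.1], [6.1, 0.3, 0, 0, 0.1], [8.9, 1.7, 0, 0, 0.1], [8.5, 2.9, 0, 0, 0.1], [8.1, 4.3, 0, 0, 0.1], [7.3, 5.3, 0, 0, 0.1], [6.4, 6.4, 0, 0, 0.1], [5.4, 7.3, 0, 0, 0.1], [4.2, 8.1, 0, 0, 0.1], [3.0, 8.5, 0, 0, 0.1], [1.7, 8.9, 0, 0, 0.1], [0.3, 9.1, 0, 0, 0.1], [-1.0, 9.0, 0, 0, 0.1], [-2.4, 8.7, 0, 0, 0.1], [-3.6, 8.3, 0, 0, 0.1]] az 62.47886302252712
[[-4.9, 7.7, 0, 0, 0.1], [-5.9, 6.9, 0, 0, 0.1], [-6.9, 5.9, 0, 0, 0.1], [-7.7, 4.8, 0, 0, 0.1], [-8.3, 3.5, 0, 0, 0.1], [-8.8, 2.3, 0, 0, 0.1], [-9.0, 1.0, 0, 0, 0.1], [-9.1, -0.4, 0, 0, 0.1], [-8.9, -1.7, 0, 0, 0.1], [-8.5, -3.1, 0, 0, 0.1], [-8.0, -4.2, 0, 0, 0.1], [-7.2, -5.5, 0, 0, 0.1], [-6.4, -6.4, 0, 0, 0.1], [-5.3, -7.4, 0, 0, 0.1], [-4.2, -8.0, 0, 0, 0.1]] az -66.43664088190808
[[-2.9, -8.6, 0, 0, 0.1], [-1.6, -8.9, 0, 0, 0.1], [-0.3, -9.1, 0, 0, 0.1], [1.1, -9.0, 0, 0, 0.1], [2.5, -8.7, 0, 0, 0.1], [3.7, -8.3, 0, 0, 0.1], [4.9, -7.6, 0, 0, 0.1], [6.0, -6.8, 0, 0, 0.1], [6.9, -5.9, 0, 0, 0.1], [7.8, -4.7, 0, 0, 0.1], [8.3, -3.5, 0, 0, 0.1], [8.8, -2.2, 0, 0, 0.1], [6.0, -0.8, 0, 0, 0.1], [3.0, -0.1, 0, 0, 0.1], [2.0, 0.0, 0, 0, 0.1]] az -180.05417165635035
```

>>> {"op": "carry_out", "data": {"motion": [[[3.0,0,0,0,0.1],[6.1,0.3,0,0,0.1],[8.9,1.7,0,0,0.1],[8.5,2.9,0,0,0.1],[8.1,4.3,0,0,0.1],[7.3,5.3,0,0,0.1],[6.4,6.4,0,0,0.1]]]}}

```text
clock: 12.82
tcp_pos: [0.4949, 0.2027, 0.3947]
tcp_rot: [[-0.009, 1.0, -0.002], [1.0, 0.009, -0.001], [-0.001, -0.002, -1.0]]
wrist_force: [0.4, -5.0, -0.0]
grip_width: 0.265
```

```bash
sed -i 's/\[.535,.157\]/[.5353,.1577]/' look.py; python3 look.py 14
```

```text
t 12.825 tcp [0.4949 0.2027 0.3947] ang 131.91 r 0.0604 grip 0.2652565991287063 F [ 0.4 -5.  -0. ]
scene 333 222 head px 84 z p50,75,90 [224.9 226.4 227.5]
side 269 221 head px 0 z p50,75,90 None
```

Low forces and the crank is tracking, with the head sinking slowly. Continuing.

>>> {"op": "carry_out", "data": {"motion": [[[5.4,7.3,0,0,0.1],[4.2,8.1,0,0,0.1],[3.0,8.5,0,0,0.1],[1.7,8.9,0,0,0.1],[0.3,9.1,0,0,0.1],[-1.0,9.0,0,0,0.1],[-2.4,8.7,0,0,0.1],[-3.6,8.3,0,0,0.1]]]}}

```text
clock: 13.92
tcp_pos: [0.5642, 0.2126, 0.3948]
tcp_rot: [[-0.009, 1.0, 0.002], [1.0, 0.009, 0.005], [0.005, 0.002, -1.0]]
wrist_force: [-0.8, 6.3, -0.4]
grip_width: 0.266
```

```bash
python3 look.py 15
```

```text
t 13.925 tcp [0.5642 0.2126 0.3948] ang 62.26 r 0.062 grip 0.2656820656238066 F [-0.8  6.3 -0.4]
scene 333 222 head px 8 z p50,75,90 [223.5 225.2 225.6]
side 269 221 head px 132 z p50,75,90 [223.6 225.5 226.8]
```

>>> {"op": "carry_out", "data": {"motion": [[[-4.9,7.7,0,0,0.1],[-5.9,6.9,0,0,0.1],[-6.9,5.9,0,0,0.1],[-7.7,4.8,0,0,0.1],[-8.3,3.5,0,0,0.1],[-8.8,2.3,0,0,0.1],[-9.0,1.0,0,0,0.1]]]}}

```text
clock: 14.9
tcp_pos: [0.5981, 0.1604, 0.3948]
tcp_rot: [[-0.009, 1.0, 0.008], [1.0, 0.009, 0.003], [0.003, 0.008, -1.0]]
wrist_force: [5.6, 3.7, -2.0]
grip_width: 0.268
```

```bash
python3 look.py 16
```

```text
t 14.9 tcp [0.5981 0.1604 0.3948] ang 2.5 r 0.0629 grip 0.2680126826764652 F [ 5.6  3.7 -2. ]
scene 333 222 head px 2 z p50,75,90 [226.3 227.1 227.6]
side 269 221 head px 136 z p50,75,90 [221.9 223.5 224.7]
```

>>> {"op": "carry_out", "data": {"motion": [[[-9.1,-0.4,0,0,0.1],[-8.9,-1.7,0,0,0.1],[-8.5,-3.1,0,0,0.1],[-8.0,-4.2,0,0,0.1],[-7.2,-5.5,0,0,0.1],[-6.4,-6.4,0,0,0.1],[-5.3,-7.4,0,0,0.1],[-4.2,-8.0,0,0,0.1]]]}}

```text
clock: 16.0
tcp_pos: [0.561, 0.101, 0.3948]
tcp_rot: [[-0.009, 1.0, 0.005], [1.0, 0.009, -0.001], [-0.001, 0.005, -1.0]]
wrist_force: [4.2, -1.6, -1.2]
grip_width: 0.266
```

```bash
python3 look.py 17
```

```text
t 16.0 tcp [0.561  0.101  0.3948] ang -65.59 r 0.0622 grip 0.2661298540699668 F [ 4.2 -1.6 -1.2]
scene 333 222 head px 9 z p50,75,90 [217.4 218.3 219.3]
side 269 221 head px 134 z p50,75,90 [220.3 221.7 223.1]
```

>>> {"op": "carry_out", "data": {"motion": [[[-2.9,-8.6,0,0,0.1],[-1.6,-8.9,0,0,0.1],[-0.3,-9.1,0,0,0.1],[1.1,-9.0,0,0,0.1],[2.5,-8.7,0,0,0.1],[3.7,-8.3,0,0,0.1],[4.9,-7.6,0,0,0.1],[6.0,-6.8,0,0,0.1],[6.9,-5.9,0,0,0.1],[7.8,-4.7,0,0,0.1],[8.3,-3.5,0,0,0.1],[8.8,-2.2,0,0,0.1],[6.0,-0.8,0,0,0.1],[3.0,-0.1,0,0,0.1],[2.0,0,0,0,0.1],[0,0,0,0,0.1],[0,0,0,0,0.1],[0,0,0,0,0.1]]]}}

```text
clock: 18.35
tcp_pos: [0.4752, 0.1574, 0.3948]
tcp_rot: [[-0.01, 1.0, 0.002], [1.0, 0.01, -0.0], [-0.0, 0.002, -1.0]]
wrist_force: [6.1, -0.4, -2.4]
grip_width: 0.265
```

```bash
python3 look.py 18
```

```text
t 18.35 tcp [0.4752 0.1574 0.3948] ang -179.72 r 0.0601 grip 0.2646699971415975 F [ 6.1 -0.4 -2.4]
scene 333 222 head px 84 z p50,75,90 [216.8 218.1 219.3]
side 269 221 head px 20 z p50,75,90 [209.2 213.4 214.7]
```

View pics/l18.png

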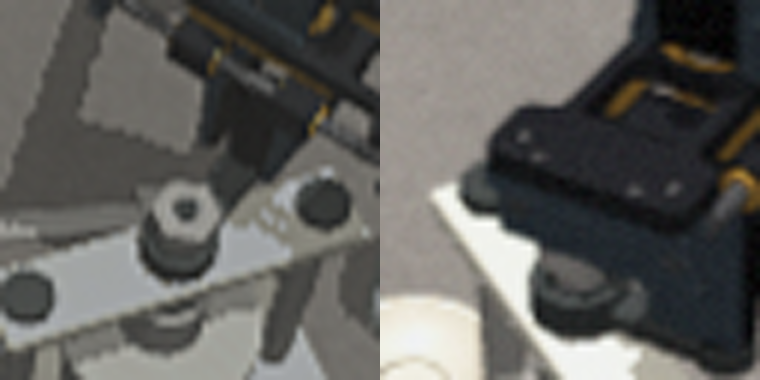

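The head top is at 218 mm, so the depth is about 18 mm. The crank is back at the drop azimuth, at rest and still gripped, with only a small force.

```bash
python3 -c "
from rig import arm
import numpy as np
o=arm.get_obs(); print(np.abs(o['qd']).max(),o['grip_width']); print(arm.hand_in())"
```

```text
0.18578709840053745 0.2685015429962931
the job is handed in; nothing more can be done
None
```

The job is done and handed in at about 18.4 s of the 59 s allowed. I gripped the upright handle and turned it about 1.75 rad backward in small steps until the screw dropped. I then turned it forward one full turn from the drop and kept hold of the handle.

**Drop:** the camera showed the head top fall from about 235.5 mm to 227 mm, roughly the 9 mm expected. It happened inside a single 0.1 rad step, so I know the drop angle to about ±0.05 rad.

**Final check:**
- **Depth:** the head top stands at about 218 mm, so the screw is about 18 mm deep.
- **Angle:** the handle is back within the azimuth range where the screw dropped.
- **Grip and forces:** the handle is still held at 24 mm opening, the wrist force was about 6 N in the readings, and joint speeds were near zero.

**Disagreements:**
- **Circle radius:** the fit to the backward turn gave 60 mm instead of the stated 62 mm. Over the full turn the readings ranged from 60 to 63 mm. I put this down to a small axis offset.
- **Side camera:** the gripper hid most of the head from it at the end, so the final depth rests on the scene camera.
- **Other objects:** I made no separate check of them; no contact showed in the forces.

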